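# Open the strainer of the filling pump

## Task

The small grey filling pump on the rubber mat has a green strainer lid, held by a red snap tab. Press the tab down with the fingertips until it is level with the deck (it stays down), then push the released lid off its seat, sliding it over the tab along the deck all the way to the end stop, so that the strainer opening lies bare. Only press and push: never lift or carry the lid, and leave the cup, the bottle and the tape roll alone.

Things in the scene. Friction and masses are not known exactly. Their poses are not given: they have to be found in the camera images.
- pump: Grey filling pump, fixed, 170 x 84 mm, 134 mm tall, on a 4 mm black mat. Origin: centre of its underside; z up, +x the way the lid slides off, y across. Its level deck lies 125 mm above the origin. Guide rails 9 mm high run along x, inner faces at y = +-35.5 mm. The round strainer opening, 48 mm across, is centred at x = -47 mm. Bottles near by reach 0.25 m, the bag behind 0.22 m.
- stop_face (a point): Middle of the inner face of the end stop, a 7 mm high bar across the deck at pump x = +81 mm; the point lies 3.5 mm above the deck. The lid's leading edge comes to rest against it.
- tab_top (a point): Middle of the top of the red snap tab, 28 mm along the pump's x, 26 mm across; it stands at pump x = +5 mm, y = 0, about 4 mm beyond the seated lid's edge, its top 8 mm above the deck when up. It slides straight down against about 4 N of friction and stays where it is pressed, with no spring.
- snap_tab (a joint): How far the red tab is pressed down, m: 0 is up (the lid is blocked), 0.0075 is fully down at its hard end, practically level with the deck. The lid is free once it is above about 0.005.
- strainer_lid: Loose green lid, 68 x 68 mm, about 0.2 kg. Origin: centre of its underside, on the deck; axes as the pump's. Its plate, top 11 mm above the origin, rides on two runners with 3 mm of air below. It starts over the strainer opening at about pump x = -47 mm and is at the stop at x = +47 mm: a slide of 94 mm between the rails, 1.5 mm of play each side.
- rib_top (a point): Middle of the top of the upright rib on the lid: 12 mm thick along x, 50 mm long across, its top 34 mm above the lid's underside (23 mm above the plate), at lid x = +12 mm. A finger set behind it (on its -x side, over the plate) can push the lid along.
- cup_mid (a point): Centre of the grey scoop cup, 66 mm across, 89 mm tall, loose bystander. Leave it alone.
- bottle_mid (a point): Centre of the slim bottle with a green cap, 40 mm across, 166 mm tall, loose bystander. Leave it alone.
- tape_mid (a point): Centre of the roll of masking tape lying flat, 100 mm across, 25 mm high, loose bystander. Leave it alone.

How it is judged:
By the outcome, as a careful person would: the job done as asked, in the order asked, and still so for the second after the job is handed in, with the robot touching nothing.
It also fails if it takes over 38 s, if anything falls off the work surface, if the arm or the gripper's body presses on something with over 40 N, if the wrist force passes 120 N, or if a joint passes its speed limit or range.

## Robot

A 7-joint arm with a two-finger parallel gripper is mounted at the origin on the work surface; the furniture and walls round the work are solid. World frame = base frame: x ahead of the robot, y to its left, z up, the work surface at z = 0. Lengths are in m, angles in degrees, forces in N, time in s.
With the tool pointing down it reaches from about 0.425 to 0.875 m from the base axis. Payload 4.7 kg.
Tool frame: the origin (TCP) lies midway between the tips of the shut fingers; the grasp point (between the pads) lies 19 mm behind it; z points along the fingers, x is the direction in which the jaws open and shut, and the axes are right-handed (so a half turn about z gives the same grasp; the last joint's range is limited). The gripper opens to 87 mm and grips with 3 to 60 N. Pads are 19 mm wide; open, the fingers measure 117 mm over their backs; the gripper's body (75 mm by 190 mm) begins 51 mm behind the grasp point.
Start: joints at [-74.421, 18.392, -4.016, 83.108, 1.295, 78.541, -3.26], TCP at [0.166, 0.629, 0.223] pointing down, gripper open.
Joint ranges: [-163.93, 163.93], [-17.29, 119.83], [-79.2, 71.16], [3.27, 140.29], [-89.18, 269.18], [5.43, 117.66], [-154.24, 154.24]. Speed limits (degrees/s): [147.25, 147.25, 180, 180, 180, 180, 180].

## Interface

Orientations are given as [roll, pitch, yaw] about the fixed x, y, z axes, in that order (R = Rz(yaw) Ry(pitch) Rx(roll)).
In Python, from cell import env gives the robot as it stands.
- The arm moves only by the tool carry_out, never from a script. Its argument "plan" is a list of rows, each an object with "grip": the closure, from 0 (fully open) to 1 (shut); "dp": the shift along the tool's x, y, z in m, a list of three; "rotation": the turn, a rotation vector about the tool's x, y, z in degrees, a list of three. In form: [{"grip": grip, "dp": [dx, dy, dz], "rotation": [wx, wy, wz]}, ...]. A call has 1 to 8 rows; each row shifts and turns the pose as measured when the row begins, along the tool's axes as they then stand; what a row does not reach is not made up. A row lasts 1/12 s, in which the tool goes at most 41.7 mm and 7.16 degrees, less where a joint would pass 70% of its speed; a pose out of reach is approached as far as the arm can. A call is refused whole if a number of a shift passes 0.0417 or a number of a turn 7.16, either way. A call with a gripper value outside its range is refused whole. The fingers move at their own pace and stop on an object; "force" is the grip in N (left out, the last holds). Time passes only in rows, so rows that do not move let the fingers close. It gives the time, the measured TCP pose, the force and the opening at its end, in the units of the state.
- env.get_obs(): the state, without advancing time (a new reading comes with each control period).
- env.read_camera(name): name is "side" or "top"; returns the picture (384x512x3 uint8, red, green, blue); there is no depth.
- env.camera_params(name): a dict with "fx", "fy", "cx", "cy" (pixels), "R" (3x3) and "t" (3): a world point X has camera coordinates R X + t. Camera axes: x right, y down, z forward; pixel columns grow to the right and rows downward; lengths in m; the calibration is good to about 2 mm. A picture is of the moment at which its call begins. camera_params takes no time and is no camera call.
- env.sign_off(): hands the job in, once; it reports no verdict.
The state is a dict: "time_s": time; "qpos": joint angles; "joint_velocities": joint speeds; "effort": joint torques, N m; "tool_pos": TCP position; "tool_rot": TCP orientation; "force": force on the tool from outside, world axes, zero at the start; "wrist_torque": the same for the moment, N m; "grip_width": finger opening in m.
Only numpy, scipy, OpenCV 4.12 (cv2) and the standard library are available. Lean on these libraries where they do the work, as an engineer would, in place of code of your own. Each camera call takes 0.05 s, during which the arm holds its last target. There are 200 camera calls.

## Working session

There is one attempt and no reset: what is moved stays moved. The work goes in short steps, Python scripts to look and compute and a tool call to move; the robot and the scene stay as the last step left them, time stands still between calls to the robot, and variables do not carry over. Pictures are saved under pics/ and viewed, about 8 in all and at most 12, crops included, and the job is handed in when it is done.

Besides the shell and the picture viewer there is one more tool, called as name(argument=value, ...) on one line, values as JSON. carry_out: Moves the arm, as the interface text tells. Its arguments: {"type":"object","properties":{"plan":{"type":"array","items":{"type":"object","properties":{"grip":{"type":"number"},"dp":{"type":"array","items":{"type":"number"}},"rotation":{"type":"array","items":{"type":"number"}}}}},"force":{"type":"number"}},"required":["plan"]}

```bash
mkdir -p pics
python3 - <<'E'
from cell import env
import cv2
for n in("top","side"):
    cv2.imwrite(f"pics/{n}0.png",cv2.resize(env.read_camera(n)[:,:,::-1],(800,600),interpolation=cv2.INTER_CUBIC))
    p=env.camera_params(n);print(n,p)
o=env.get_obs();print(o)
E
```

```text
top {'fx': 377.00825734770484, 'fy': 377.00825734770484, 'cx': 249.46943880604837, 'cy': 195.85369459413567, 'R': array([[ 0.02107051, -0.9996297 ,  0.01721916],
       [-0.98425124, -0.02376377, -0.17517069],
       [ 0.17551502, -0.01325704, -0.98438749]]), 't': array([0.06688187, 0.49227371, 0.87492619])}
side {'fx': 352.675059840563, 'fy': 352.675059840563, 'cx': 253.49059821523284, 'cy': 195.53210784445236, 'R': array([[ 0.9993963 ,  0.03161855,  0.01439814],
       [ 0.03180645, -0.66593365, -0.74533263],
       [-0.01397813,  0.74534062, -0.6665373 ]]), 't': array([-0.45615629,  0.1293411 ,  0.89094164])}
{'time_s': 0.1, 'qpos': array([-74.42173081,  18.43468609,  -4.01293317,  83.16842549,
         1.29838574,  78.53928017,  -3.2603062 ]), 'joint_velocities': array([-0.05948112, -0.07010347, -0.07564109, -0.16411937, -0.106908  ,
        0.05089316,  0.13153699]), 'effort': array([ 1.94639892e-04, -4.92567658e+01, -4.05729879e-01, -3.13400817e+01,
       -6.41793455e-02,  3.94086423e-02,  6.05990590e-05]), 'tool_pos': array([0.16568623, 0.62802421, 0.22156747]), 'tool_rot': array([1.79990466e+02, 9.69844550e-02, 7.52292323e+01]), 'force': array([-0.34536138,  0.01761473, -0.57612442]), 'wrist_torque': array([0.00402046, 0.02252111, 0.04016988]), 'grip_width': 0.0871999528191868}
```

View pics/top0.png

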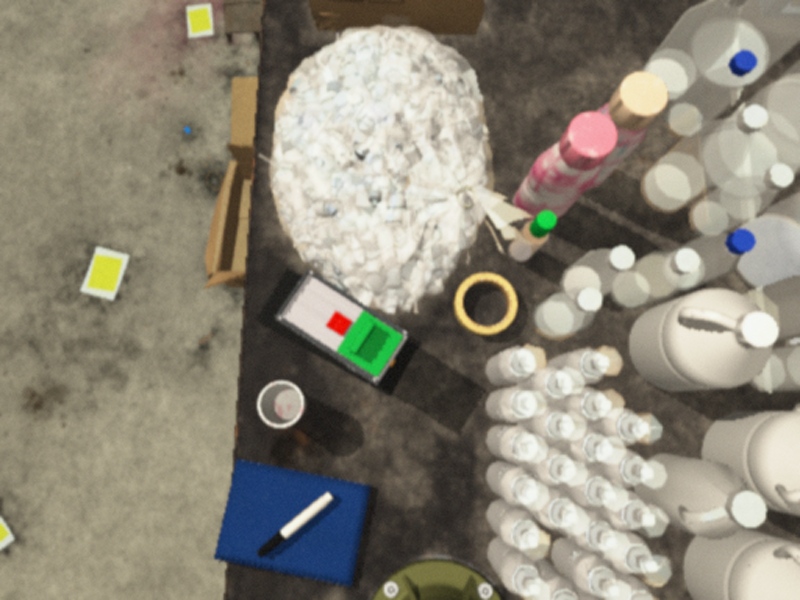

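View pics/side0.png

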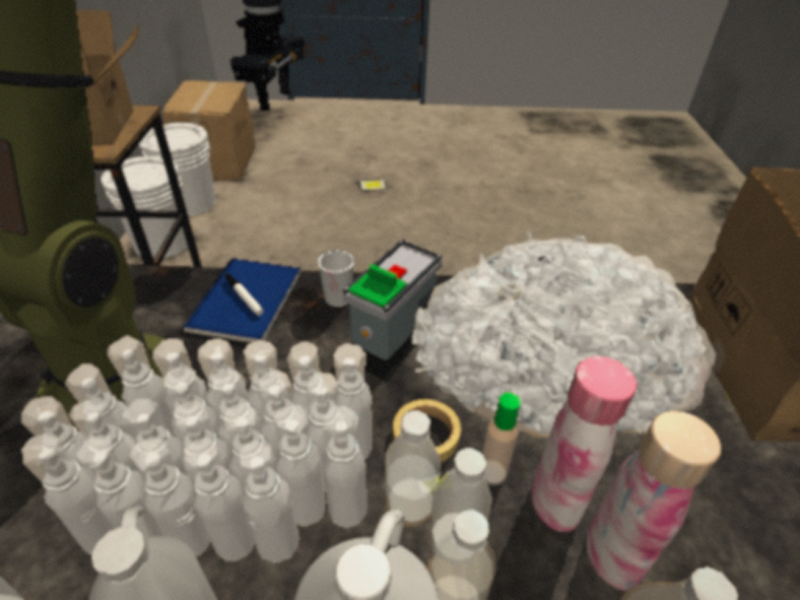

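The overview shows the pump at about (340,328) in the top picture (1.56x scale), with the lid at (372,344) and the tab at (340,323). In the side picture it is at (395,290). I'll enlarge both.

Run:
```python
import cv2,numpy as np
from cell import env
a=env.read_camera("top")[165:255,170:270,::-1]
b=env.read_camera("side")[145:235,205:305,::-1]
for n,i in(("t",a),("s",b)):
    cv2.imwrite(f"pics/{n}1.png",cv2.resize(i,(800,720),interpolation=cv2.INTER_CUBIC)[:600])
```

```text
(no output)
```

View pics/t1.png

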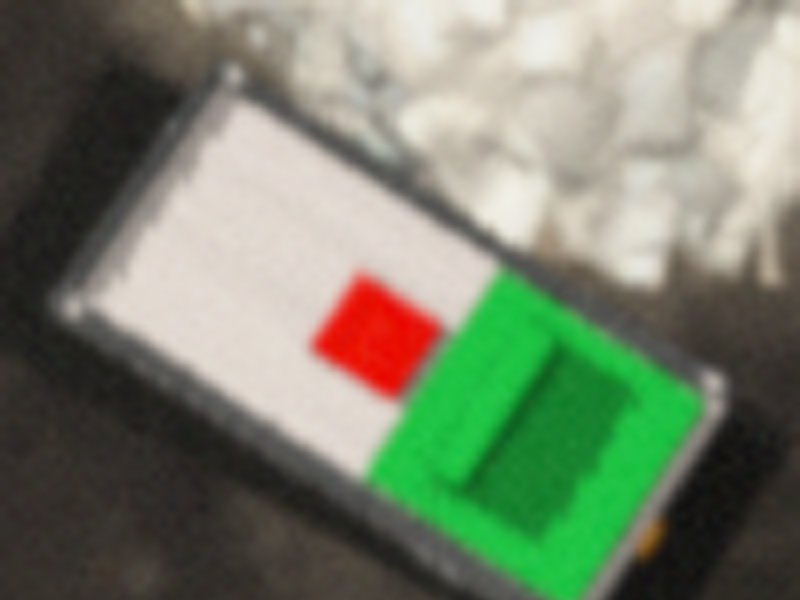

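View pics/s1.png

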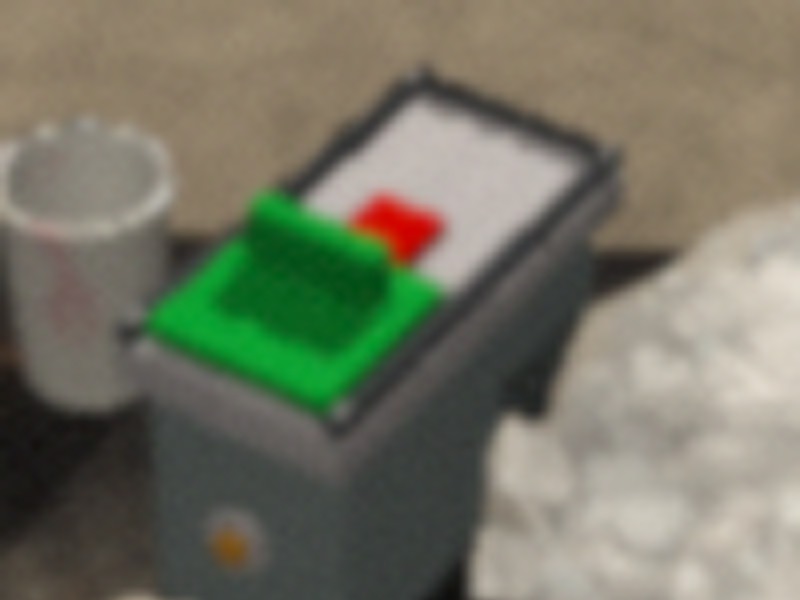

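Top crop (8x): the rail corners are at (70,308), (232,75) and (712,388), the tab corners at (312,345), (362,270), (443,330) and (395,400), and the lid's front corners at (500,268) and (372,475). Side crop: the corners are at (425,78), (612,160), (130,330) and (340,415). I'll fit the pump pose to these.

```bash
cat > h.py <<'E'
import numpy as np
from scipy.optimize import least_squares
from scipy.spatial.transform import Rotation as Ro
from cell import env
P={n:env.camera_params(n) for n in("top","side")}
def proj(n,X):
    p=P[n];c=np.asarray(X)@p["R"].T+p["t"]
    return c[:,:2]/c[:,2:]*[p["fx"],p["fy"]]+[p["cx"],p["cy"]]
def world(q,X):
    return Ro.from_euler('z',q[3]).apply(X)+q[:3]
E
python3 - <<'E'
from h import *
t=[((85,42,134),(70,308)),((85,-42,134),(232,75)),((-85,-42,134),(712,388)),
((19,13,133),(312,345)),((19,-13,133),(362,270)),((-9,-13,133),(443,330)),((-9,13,133),(395,400)),
((-13,-34,136),(500,268)),((-13,34,136),(372,475))]
s=[((85,42,134),(425,78)),((85,-42,134),(612,160)),((-85,42,134),(130,330)),((-85,-42,134),(340,415))]
T=np.array([a for a,_ in t])/1e3;tp=np.array([b for _,b in t])/8+[170,165]-.44
S=np.array([a for a,_ in s])/1e3;sp=np.array([b for _,b in s])/8+[205,145]-.44
def f(q):return np.r_[(proj("top",world(q,T))-tp).ravel(),(proj("side",world(q,S))-sp).ravel()]
r=least_squares(f,[.55,.1,.004,np.radians(57)],loss='soft_l1')
print(r.x,np.degrees(r.x[3]));print(f(r.x).reshape(-1,2).round(2))
r2=least_squares(lambda q:f([q[0],q[1],.004,q[2]]),[.55,.1,1],loss='soft_l1');q=[*r2.x[:2],.004,r2.x[2]];print(q)
for k,p in dict(tab=(5,0,133),rib=(-35,0,159),behind=(-55,0,140)).items():print(k,world(q,np.array(p)/1e3))
def pix(n,u,z):
    p=P[n];d=p["R"].T@[(u[0]-p["cx"])/p["fx"],(u[1]-p["cy"])/p["fy"],1];c=-p["R"].T@p["t"];return c+d*(z-c[2])/d[2]
print("cup",pix("top",(281/1.5625,404/1.5625),.089))
E
```

```text
[ 4.46435932e-01  1.45349216e-01 -7.65938396e-04  1.01433971e+00] 58.11738410543751
[[-2.74 -0.43]
 [-1.09 -2.68]
 [ 3.52 -0.01]
 [-0.32  0.43]
 [ 0.12 -0.04]
 [ 0.66 -0.6 ]
 [-0.    0.55]
 [ 0.34 -0.03]
 [-1.12  0.12]
 [-1.03 -0.44]
 [ 1.91 -0.26]
 [-2.08  0.85]
 [-0.2   3.32]]
[np.float64(0.44582622310223324), np.float64(0.14448765680993425), 0.004, np.float64(1.0179237110877049)]
tab [0.44845189 0.14874275 0.137     ]
rib [0.42744653 0.11470197 0.163     ]
behind [0.41694385 0.09768158 0.144     ]
cup [0.33622508 0.23132596 0.089     ]
```

Run:
```python
from h import *
t=[((85,42,134),(70,308)),((85,-42,134),(232,75)),((-85,-42,134),(712,388)),
((19,13,133),(312,345)),((19,-13,133),(362,270)),((-9,-13,133),(443,330)),((-9,13,133),(395,400)),
((-13,-34,136),(500,268)),((-13,34,136),(372,475))]
s=[((85,42,134),(425,78)),((85,-42,134),(612,160)),((-85,42,134),(130,330)),((-85,-42,134),(340,415))]
T=np.array([a for a,_ in t])/1e3;tp=np.array([b for _,b in t])/8+[170,165]-.44
S=np.array([a for a,_ in s])/1e3;sp=np.array([b for _,b in s])/8+[205,145]-.44
def f(v):
    q=[v[0],v[1],.004,v[2]];T2=T.copy();S2=S.copy();k=[v[3],v[4],1];T2[:3]*=k;S2*=k
    return np.r_[(proj("top",world(q,T2))-tp).ravel(),(proj("side",world(q,S2))-sp).ravel()]
r=least_squares(f,[.446,.144,1.018,1,1],loss='soft_l1')
print(r.x,np.degrees(r.x[2]));print(f(r.x).reshape(-1,2).round(2))
q=[*r.x[:2],.004,r.x[2]]
for k,p in dict(tab=(5,0,133),rib=(-35,0,159),behind=(-55,0,140)).items():print(k,world(q,np.array(p)/1e3))
```

```text
[0.44601349 0.14492715 1.01519484 0.93161586 0.91091955] 58.16637947717236
[[ 0.26 -0.52]
 [ 0.03 -0.19]
 [ 0.63 -0.15]
 [-0.33  0.32]
 [ 0.14 -0.21]
 [ 0.74 -0.74]
 [ 0.06  0.48]
 [ 0.47 -0.21]
 [-1.07  0.1 ]
 [-1.21 -0.33]
 [-0.45 -1.04]
 [ 0.31 -1.2 ]
 [-0.27 -0.01]]
tab [0.44865076 0.14917507 0.137     ]
rib [0.42755258 0.11519173 0.163     ]
behind [0.4170035  0.09820007 0.144     ]
```

Pump pose: (0.446, 0.145), yaw 58.2°, residuals under about 1.2 px. First I'll shut the fingers, turn the tool x axis onto the pump's x and go above the tab.

carry_out(plan=[{"grip":1,"dp":[0,0,0],"rotation":[0,0,5.7]},{"grip":1,"dp":[0,0,0],"rotation":[0,0,5.7]},{"grip":1,"dp":[0,0,0],"rotation":[0,0,5.7]},{"grip":1,"dp":[-0.016,0.031,0],"rotation":[0,0,0]},{"grip":1,"dp":[-0.016,0.031,0],"rotation":[0,0,0]},{"grip":1,"dp":[-0.016,0.031,0],"rotation":[0,0,0]},{"grip":1,"dp":[-0.016,0.031,0],"rotation":[0,0,0]},{"grip":1,"dp":[-0.016,0.031,0],"rotation":[0,0,0]}], force=20)

```text
time_s: 0.87
tool_pos: [0.2473, 0.4777, 0.2167]
tool_rot: [-179.8, 0.4, 58.2]
force: [-0.0, 0.2, -0.5]
grip_width: 0.0417
```

carry_out(plan=[{"grip":1,"dp":[-0.0155,0.0315,-0.001],"rotation":[0,0,0]},{"grip":1,"dp":[-0.0155,0.0315,-0.001],"rotation":[0,0,0]},{"grip":1,"dp":[-0.0155,0.0315,-0.001],"rotation":[0,0,0]},{"grip":1,"dp":[-0.0155,0.0315,-0.001],"rotation":[0,0,0]},{"grip":1,"dp":[-0.0155,0.0315,-0.001],"rotation":[0,0,0]},{"grip":1,"dp":[-0.0155,0.0315,-0.001],"rotation":[0,0,0]},{"grip":1,"dp":[-0.0155,0.0315,-0.001],"rotation":[0,0,0]},{"grip":1,"dp":[-0.0155,0.0315,-0.001],"rotation":[0,0,0]}])

```text
time_s: 1.53
tool_pos: [0.4002, 0.2256, 0.2241]
tool_rot: [-179.7, 0.3, 58.3]
force: [1.3, 0.7, -0.4]
grip_width: 0.0005
```

carry_out(plan=[{"grip":1,"dp":[-0.012,0.027,0],"rotation":[0,0,0]},{"grip":1,"dp":[-0.012,0.027,0],"rotation":[0,0,0]},{"grip":1,"dp":[-0.012,0.027,0.01],"rotation":[0,0,0]},{"grip":1,"dp":[0,0,0.02],"rotation":[0,0,0]},{"grip":1,"dp":[0,0,0.02],"rotation":[0,0,0]},{"grip":1,"dp":[0,0,0],"rotation":[0,0,0]}])

```text
time_s: 2.03
tool_pos: [0.4574, 0.1374, 0.175]
tool_rot: [180.0, 0.0, 57.3]
force: [-0.6, 0.1, -0.2]
grip_width: 0.0007
```

Run:
```python
import cv2,numpy as np
from cell import env
a=env.read_camera("top")[135:275,140:290,::-1]
b=env.read_camera("side")[125:265,175:325,::-1]
o=np.hstack([cv2.resize(i,(400,373),interpolation=cv2.INTER_CUBIC) for i in(a,b)])
cv2.imwrite("pics/c2.png",o)
print(env.get_obs()["tool_pos"],env.get_obs()["tool_rot"])
```

```text
[0.45865972 0.13924094 0.17797368] [179.88159191  -0.20198874  57.38591516]
```

View pics/c2.png

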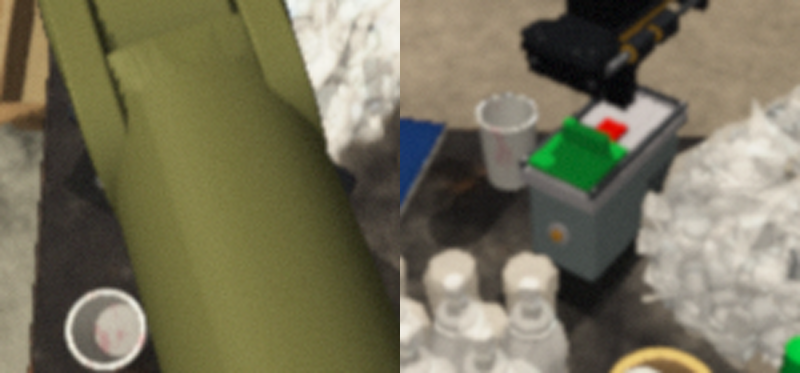

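The side view shows the tips at about (622,103), above and short of the tab at (611,129), with the bag well clear of the hand. The state puts the TCP at pump (2,-14) mm, so I'll correct by (+6,+14).

carry_out(plan=[{"grip":1,"dp":[0.006,-0.014,0.005],"rotation":[0,0,-0.8]},{"grip":1,"dp":[0,0,0.01],"rotation":[0,0,0]},{"grip":1,"dp":[0,0,0.005],"rotation":[0,0,0]},{"grip":1,"dp":[0,0,0],"rotation":[0,0,0]},{"grip":1,"dp":[0,0,0],"rotation":[0,0,0]}])

```text
time_s: 2.55
tool_pos: [0.4499, 0.1577, 0.1599]
tool_rot: [179.8, -0.5, 58.7]
force: [0.3, -0.8, 0.4]
grip_width: 0.0007
```

```bash
cat >> h.py <<'E'
Q=[.446,.145,.004,np.radians(58.2)]
def tcp():
    o=env.get_obs();p=Ro.from_euler('z',-Q[3]).apply(o["tool_pos"]-Q[:3])
    print("t",round(o["time_s"],2),"pump-frame mm",(p*1e3).round(1),"rot",o["tool_rot"].round(1),"F",o["force"].round(1),"w",o["grip_width"].round(4));return o
E
python3 - <<'E'
import cv2
from h import *
b=env.read_camera("side")[145:220,215:315,::-1]
cv2.imwrite("pics/c3.png",cv2.resize(b,(800,600),interpolation=cv2.INTER_CUBIC))
o=tcp();print((proj("side",[o["tool_pos"]])-[215,145])*8)
E
```

```text
Traceback (most recent call last):
  File "h.py", line 14, in tcp
    print("t",round(o["time_s"],2),"pump-frame mm",(p*1e3).round(1),"rot",o["tool_rot"].round(1),"F",o["force"].round(1),"w",o["grip_width"].round(4));return o
                                                                                                                             ^^^^^^^^^^^^^^^^^^^^^
AttributeError: 'float' object has no attribute 'round'
```

View pics/c3.png

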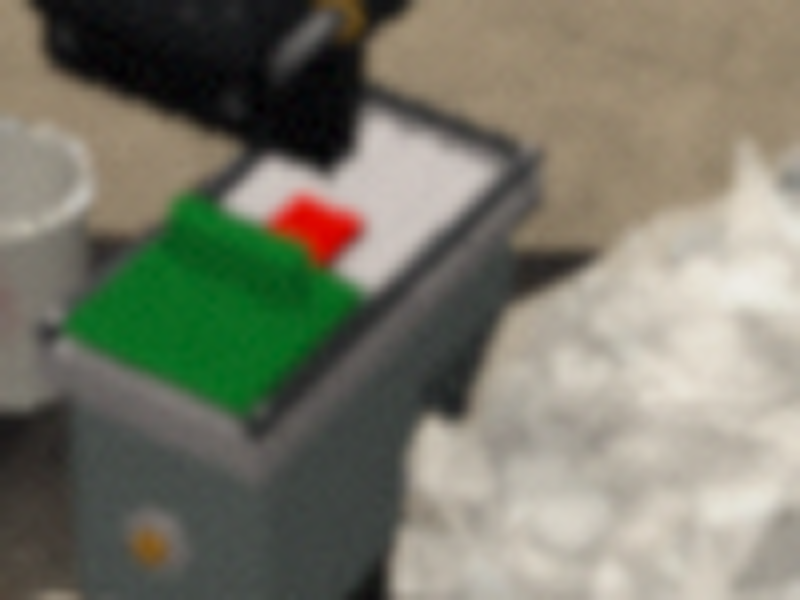

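The fingertips are at about (325,165) in the crop, the tab at (318,230), and the lid is seated. I'll check the TCP numerically.

```bash
sed -i 's/o\["grip_width"\].round(4)/round(o["grip_width"],4)/' h.py
python3 - <<'E'
from h import *
o=tcp();print((proj("side",[o["tool_pos"]])-[215,145])*8)
X=world(Q,np.array([[.008,0,.133],[.005,0,.133]]));print((proj("side",X)-[215,145])*8)
E
```

```text
t 2.6 pump-frame mm [ 12.8   3.5 155.9] rot [179.8  -0.5  58.7] F [ 1.6 -1.5 -0.2] w 0.0005
[[310.0417983  150.49459617]]
[[309.66708503 218.94545052]
 [304.49157615 223.69958072]]
```

carry_out(plan=[{"grip":1,"dp":[-0.005,0.0035,0.005],"rotation":[0,0,0.4]},{"grip":1,"dp":[0,0,0.006],"rotation":[0,0,0]},{"grip":1,"dp":[0,0,0],"rotation":[0,0,0]},{"grip":1,"dp":[0,0,0],"rotation":[0,0,0]}])

```text
time_s: 2.93
tool_pos: [0.451, 0.1507, 0.1484]
tool_rot: [179.7, -0.6, 58.2]
force: [-0.0, -0.7, 0.1]
grip_width: 0.0006
```

```bash
python3 -c "
from h import *
tcp()"
```

```text
t 2.93 pump-frame mm [  7.5  -1.2 144.4] rot [179.7  -0.6  58.2] F [-0.  -0.7  0.1] w 0.0006
```

carry_out(plan=[{"grip":1,"dp":[0,-0.001,0.005],"rotation":[0,0,0]},{"grip":1,"dp":[0,0,0.004],"rotation":[0,0,0]},{"grip":1,"dp":[0,0,0.003],"rotation":[0,0,0]},{"grip":1,"dp":[0,0,0.003],"rotation":[0,0,0]},{"grip":1,"dp":[0,0,0.003],"rotation":[0,0,0]}])

```text
time_s: 3.35
tool_pos: [0.4509, 0.1512, 0.1301]
tool_rot: [179.7, -0.6, 58.1]
force: [-2.1, 0.1, 4.7]
grip_width: 0.0005
```

```bash
python3 -c "
from h import *
tcp()"
```

```text
t 3.35 pump-frame mm [  7.9  -0.9 126.1] rot [179.7  -0.6  58.1] F [-2.1  0.1  4.7] w 0.0005
```

carry_out(plan=[{"grip":1,"dp":[0,0,0.002],"rotation":[0,0,0]},{"grip":1,"dp":[0,0,0.002],"rotation":[0,0,0]}])

```text
time_s: 3.52
tool_pos: [0.451, 0.1512, 0.1297]
tool_rot: [179.8, -0.6, 58.1]
force: [-7.5, -4.3, 21.2]
grip_width: 0.0002
```

The force rose to 21 N with the tip at 125.7 mm, so the tab is at its hard end. I'll lift, half-open the fingers and move over the rib.

carry_out(plan=[{"grip":1,"dp":[0,0,-0.01],"rotation":[0,0,0]},{"grip":1,"dp":[0,0,-0.02],"rotation":[0,0,0]},{"grip":0.6,"dp":[0,0,-0.02],"rotation":[0,0,0]},{"grip":0.6,"dp":[0,0,-0.01],"rotation":[0,0,0]},{"grip":0.6,"dp":[-0.015,0,0],"rotation":[0,0,0]},{"grip":0.6,"dp":[-0.015,0,0],"rotation":[0,0,0]},{"grip":0.6,"dp":[-0.005,0,0],"rotation":[0,0,0]},{"grip":0.6,"dp":[0,0,0],"rotation":[0,0,0]}])

```text
time_s: 4.18
tool_pos: [0.4317, 0.1213, 0.1903]
tool_rot: [179.8, -0.7, 58.2]
force: [0.0, -0.3, -0.3]
grip_width: 0.0308
```

Run:
```python
import cv2
from h import *
b=env.read_camera("side")[145:220,215:315,::-1]
cv2.imwrite("pics/c4.png",cv2.resize(b,(800,600),interpolation=cv2.INTER_CUBIC))
tcp()
```

```text
t 4.23 pump-frame mm [-27.2  -0.3 186.2] rot [179.8  -0.7  58.2] F [0.2 0.1 0. ] w 0.0324
```

View pics/c4.png

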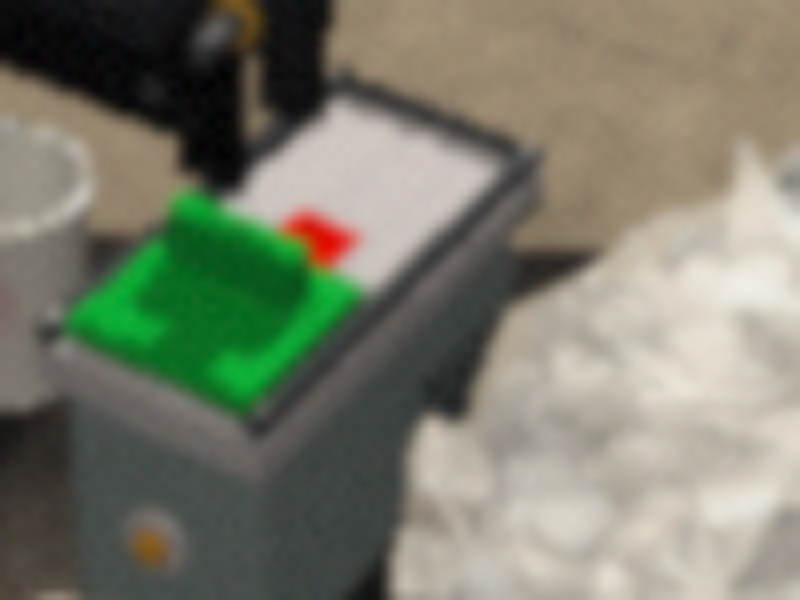

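The tab now sits lower: its far edge is at row 212, against 190 before. The lid is unmoved. Next I'll centre on the rib and descend.

carry_out(plan=[{"grip":0.6,"dp":[-0.008,0,0.004],"rotation":[0,0,0]},{"grip":0.6,"dp":[0,0,0.008],"rotation":[0,0,0]},{"grip":0.6,"dp":[0,0,0.004],"rotation":[0,0,0]},{"grip":0.6,"dp":[0,0,0],"rotation":[0,0,0]},{"grip":0.6,"dp":[0,0,0],"rotation":[0,0,0]}])

```text
time_s: 4.65
tool_pos: [0.4273, 0.1159, 0.1706]
tool_rot: [179.8, -0.6, 58.3]
force: [-0.3, 0.4, -0.2]
grip_width: 0.035
```

```bash
python3 -c "
from h import *
tcp()"
```

```text
t 4.65 pump-frame mm [-34.6   0.6 166.6] rot [179.8  -0.6  58.3] F [-0.3  0.4 -0.2] w 0.035
```

carry_out(plan=[{"grip":0.6,"dp":[0,0,0.006],"rotation":[0,0,0]},{"grip":0.6,"dp":[0,0,0.006],"rotation":[0,0,0]},{"grip":0.6,"dp":[0,0,0.006],"rotation":[0,0,0]},{"grip":0.6,"dp":[0,0,0.003],"rotation":[0,0,0]},{"grip":0.6,"dp":[0,0,0],"rotation":[0,0,0]}])

```text
time_s: 5.07
tool_pos: [0.4275, 0.1166, 0.1469]
tool_rot: [179.8, -0.5, 58.4]
force: [-0.3, 0.1, -0.1]
grip_width: 0.0343
```

```bash
python3 -c "
from h import *
tcp()"
```

```text
t 5.07 pump-frame mm [-33.9   0.8 142.9] rot [179.8  -0.5  58.4] F [-0.3  0.1 -0.1] w 0.0343
```

carry_out(plan=[{"grip":0.6,"dp":[0.004,0,0],"rotation":[0,0,0]},{"grip":0.6,"dp":[0.004,0,0],"rotation":[0,0,0]},{"grip":0.6,"dp":[0.005,0,0],"rotation":[0,0,0]},{"grip":0.6,"dp":[0.006,0,0],"rotation":[0,0,0]},{"grip":0.6,"dp":[0.006,0,0],"rotation":[0,0,0]},{"grip":0.6,"dp":[0.006,0,0],"rotation":[0,0,0]}])

```text
time_s: 5.57
tool_pos: [0.4449, 0.1446, 0.1471]
tool_rot: [179.9, -0.5, 58.3]
force: [0.0, -1.2, -0.3]
grip_width: 0.0344
```

```bash
python3 -c "
from h import *
tcp()"
```

```text
t 5.57 pump-frame mm [ -1.    0.7 143.1] rot [179.9  -0.5  58.3] F [ 0.  -1.2 -0.3] w 0.0344
```

carry_out(plan=[{"grip":0.6,"dp":[0.006,0.0003,0],"rotation":[0,0,0]},{"grip":0.6,"dp":[0.006,0,0],"rotation":[0,0,0]},{"grip":0.6,"dp":[0.006,0,0],"rotation":[0,0,0]},{"grip":0.6,"dp":[0.006,0,0],"rotation":[0,0,0]},{"grip":0.6,"dp":[0.006,0,0],"rotation":[0,0,0]},{"grip":0.6,"dp":[0.006,0,0],"rotation":[0,0,0]},{"grip":0.6,"dp":[0.006,0,0],"rotation":[0,0,0]},{"grip":0.6,"dp":[0.006,0,0],"rotation":[0,0,0]}])

```text
time_s: 6.23
tool_pos: [0.4731, 0.1903, 0.1471]
tool_rot: [179.9, -0.4, 58.4]
force: [-0.2, -0.2, 0.0]
grip_width: 0.0345
```

```bash
python3 -c "
from h import *
tcp()"
```

```text
t 6.23 pump-frame mm [ 52.8   0.8 143.1] rot [179.9  -0.4  58.4] F [-0.2 -0.2  0. ] w 0.0345
```

carry_out(plan=[{"grip":0.6,"dp":[0.003,0.0005,0],"rotation":[0,0,0]},{"grip":0.6,"dp":[0.003,0,0],"rotation":[0,0,0]},{"grip":0.6,"dp":[0.003,0,0],"rotation":[0,0,0]},{"grip":0.6,"dp":[0.003,0,0],"rotation":[0,0,0]}])

```text
time_s: 6.57
tool_pos: [0.4807, 0.2018, 0.1471]
tool_rot: [179.9, -0.3, 58.4]
force: [-0.4, -0.2, 0.4]
grip_width: 0.0345
```

Run:
```python
import cv2
from h import *
b=env.read_camera("side")[145:220,215:315,::-1]
cv2.imwrite("pics/c5.png",cv2.resize(b,(800,600),interpolation=cv2.INTER_CUBIC))
tcp()
```

```text
t 6.62 pump-frame mm [ 67.3   0.5 143.2] rot [179.8  -0.4  58.4] F [ 0.9 -0.5  1.1] w 0.0352
```

View pics/c5.png

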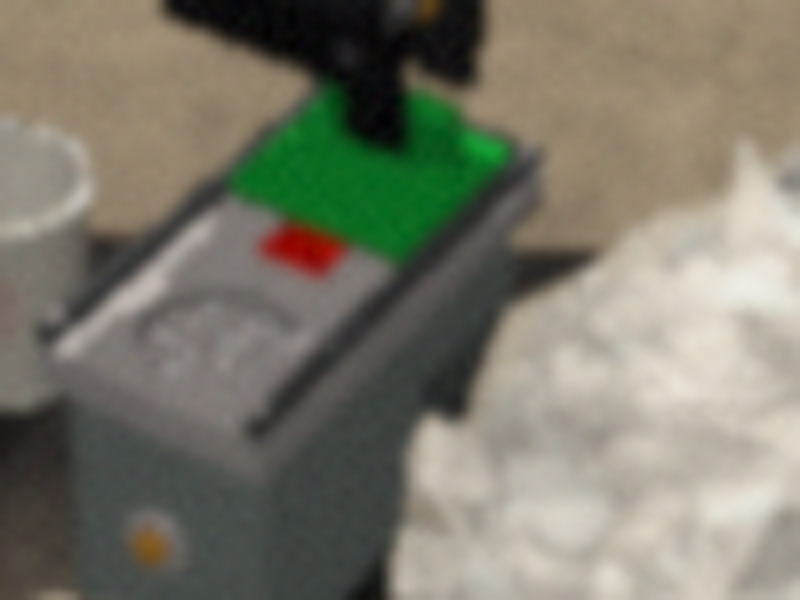

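The lid has slid over the tab and the opening at (215,350) is bare. I'll keep pushing until the stop reacts.

carry_out(plan=[{"grip":0.6,"dp":[0.002,0,0],"rotation":[0,0,0]},{"grip":0.6,"dp":[0.002,0,0],"rotation":[0,0,0]},{"grip":0.6,"dp":[0.002,0,0],"rotation":[0,0,0]}])

```text
time_s: 6.87
tool_pos: [0.4839, 0.2071, 0.1472]
tool_rot: [179.9, -0.3, 58.4]
force: [-4.0, -6.1, 3.0]
grip_width: 0.0348
```

```bash
python3 -c "
from h import *
tcp()"
```

```text
t 6.87 pump-frame mm [ 72.8   0.5 143.2] rot [179.9  -0.3  58.4] F [-4.  -6.1  3. ] w 0.0348
```

carry_out(plan=[{"grip":0.6,"dp":[0.002,0,0],"rotation":[0,0,0]},{"grip":0.6,"dp":[0.002,0,0],"rotation":[0,0,0]}])

```text
time_s: 7.03
tool_pos: [0.4839, 0.2071, 0.147]
tool_rot: [-180.0, 0.2, 58.3]
force: [-3.7, -4.8, 4.1]
grip_width: 0.0347
```

```bash
python3 -c "
from h import *
tcp()"
```

```text
t 7.03 pump-frame mm [ 72.7   0.5 143. ] rot [-180.     0.2   58.3] F [-3.7 -4.8  4.1] w 0.0347
```

The TCP stays at 72.7 mm while being pushed, so the lid is against the stop. I'll back off to the middle of the gap, lift straight up and check.

carry_out(plan=[{"grip":0.6,"dp":[-0.005,0,0],"rotation":[0,0,0]},{"grip":0.6,"dp":[-0.003,0,0],"rotation":[0,0,0]},{"grip":0.6,"dp":[0,0,0],"rotation":[0,0,0]},{"grip":0.6,"dp":[0,0,-0.01],"rotation":[0,0,0]},{"grip":0.6,"dp":[0,0,-0.015],"rotation":[0,0,0]},{"grip":0.6,"dp":[0,0,-0.03],"rotation":[0,0,0]},{"grip":0.6,"dp":[0,0,-0.03],"rotation":[0,0,0]},{"grip":0.6,"dp":[0,0,0],"rotation":[0,0,0]}])

```text
time_s: 7.7
tool_pos: [0.4796, 0.2011, 0.2372]
tool_rot: [-180.0, -0.0, 58.3]
force: [0.1, 0.6, 0.9]
grip_width: 0.0346
```

Run:
```python
import cv2
from h import *
im=env.read_camera("side")[:,:,::-1]
cv2.imwrite("pics/c6.png",cv2.resize(im[145:220,215:315],(800,600),interpolation=cv2.INTER_CUBIC))
tcp()
for x in(.013,.010):
  print((proj("side",world(Q,np.array([[x,34,136],[x,-34,136]])*[1,1e-3,1e-3]))-[215,145])*8+[13,6])
```

```text
t 7.75 pump-frame mm [ 64.7   1.4 231.1] rot [-1.799e+02  1.000e-01  5.830e+01] F [-0.9  0.3 -0.8] w 0.0345
[[244.54769648 173.33374658]
 [420.93087823 247.16345479]]
[[239.29641288 177.90546609]
 [415.88902424 252.03167164]]
```

View pics/c6.png

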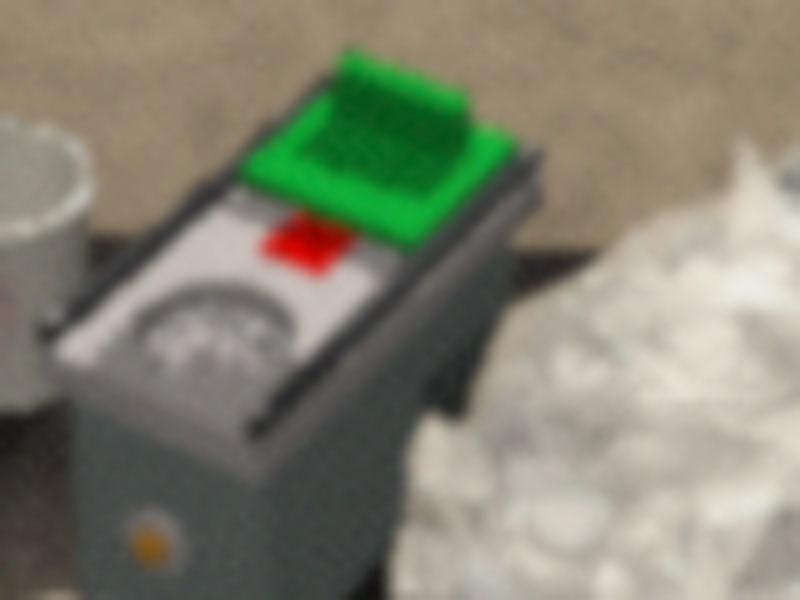

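The lid's trailing corners are at about (242,176) and (418,248). For a lid at the stop I predicted (245,173) and (421,247). The opening is bare, the tab is down and the arm is clear, so I'll hand in.

```bash
python3 -c "
from cell import env
print(env.sign_off())"
```

```text
the job is handed in; nothing more can be done
None
```

The tab is pressed down and the lid is at the end stop with the strainer opening bare. I handed the job in at about 7.8 s.

- **Tab:** I pressed it with shut fingertips to its hard end. It slid at about 5 N, then the force rose to 21 N with the tips 125.7 mm above the pump origin, about level with the deck.
- **Lid:** I half-opened the fingers astride the rib and pushed it with the rear finger. At the end the hand stood still at pump x = 72.7 mm under further pushing, with a reaction of about 6–7 N. I never gripped or lifted the lid.
- **Last check:** after backing off and lifting clear, the side picture shows the tab down and the opening bare. The lid's trailing edge is within about 4 px of the predicted at-stop position in the 8x crop, roughly 2 mm.
- **Discrepancies:** the side camera sat about 1.5 px off my fitted pump pose. I allowed for that in the last check, and relied on contact forces for both end positions. The last contact point came 2–3 mm beyond my estimate, within the pose error.
- **Bystanders:** the cup showed no movement where it was in view. I did not look at the bottle or the tape roll again after the start, but the arm stayed well away from both.

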